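# Load a battery pack into the tester and set its load pointer

## Task

Take the power-tool battery out from under the wooden riser and set it down gently, upright, in the open drawer of the grey battery tester, with its rail end towards the copper contacts, then slide the drawer fully home. After that, turn the tester's black knob until the orange pointer stands on the green mark (not the red one). Leave everything else on the bench where it is.

Things in the scene. Friction and masses are not known exactly. Their poses are not given: they have to be found in the camera images.
- battery: black tool battery lying flat: case 130 x 66 x 42 mm (x, y, z); on it a grey rail, 66 (x) x 30 (y) mm, 25 mm high (top at 67 mm), from x = -6 to +60 mm. Origin: centre of the underside; +x points to the rail end, z up; the green end is -x. About 0.45 kg. Starts under the riser with only its green end, 50 to 60 mm, sticking out towards the robot
- battery_rail (a point): centre of the grey rail, 60 mm above the battery's underside, 27 mm from its origin along +x; axes as the battery's
- riser: wooden riser (small bridge), fixed: board 160 (x) x 220 (y) mm, underside 78 mm and top 88 mm above the bench, on two 8 mm side panels whose inner faces stand 196 mm apart; open to the front (-x) and back. Origin: on the bench under its centre, so its front edge is at x = -82 mm
- tester: grey battery tester, fixed: housing 200 (x) x 280 (y) x 110 mm high. Origin: centre of its underside; -x is its front (to the robot), at x = -100 mm; z up. The knob is on its top at x = -30, y = +85 mm; the pointer scale (white strip along y) on its top at x = +45 mm, from y = -105 to +45 mm. The drawer slides out of its front at y = -45 mm
- drawer (a joint): tester's drawer, m: 0 = fully home, grows as it opens towards the tester's -x (limit 0.135); starts open. Friction about 2 N, stays where left
- drawer_floor (a point): centre of the drawer's pocket, on its floor (10 mm above the bench); moves with the drawer; axes as the tester's. Pocket 80 (x) x 144 (y) mm, side and back walls 38 mm high above the floor, front 46 mm: the battery lies along y. Copper contacts on its +y wall (the knob's side)
- drawer_front (a point): middle of the outer face of the drawer's pull (60 mm wide, 10 mm deep and high), 40 mm above the bench. The pull sits on the green drawer front, 160 mm wide, 8 mm thick, from 2 to 56 mm above the bench; moves with the drawer; axes as the tester's. Home, the front is flush with the housing and the pull stands out 10 mm
- load_knob (a joint): the knob's angle, rad, positive anticlockwise seen from above, limits -4.2 to 4.2. Each rad moves the pointer 14 mm: anticlockwise towards the tester's +y (left seen from the robot), clockwise towards -y. Friction about 0.06 N m, stays where left
- knob_grip (a point): grip point of the knob, on its vertical axis, 139 mm above the bench. The knob is a black disc of 31 mm radius, 10 mm thick, with a bar handle on it 56 mm long (along this point's x), 16 mm thick (y) and 30 mm high (top 153 mm, foot 123 mm above the bench)
- pointer_tip (a point): tip of the orange pointer on the white scale, driven by the knob; slides along the tester's y; axes as the tester's; 118 mm above the bench
- green_mark: green marker tab, 14 mm wide with a 4 mm wide nose, fixed on the robot's side of the scale; origin on its centre line; axes as the tester's. The pointer is on the mark when the pointer tip has the same y as this origin, in these axes
- red_mark: red marker tab of the same shape, a decoy: on the other part of the scale from the green one
- spray_can: bystander: blue can, 60 mm diameter, 170 mm high, standing beside the pull-out lane in front of the riser; origin centre of underside
- spare_box: bystander: cardboard box 90 x 70 x 50 mm standing on the riser; origin centre of underside
- screw_jar: bystander: jar 48 mm diameter, 70 mm high, standing on the riser; origin centre of underside
- grease_tin: bystander: yellow tin 44 mm diameter, 35 mm high, standing on the tester's top behind the knob; origin centre of underside
- screwdriver: bystander: red screwdriver 180 mm long lying on the right
- wrench: bystander: steel wrench 180 mm long lying on the left
- mug: bystander: blue mug, 80 mm diameter, 90 mm high, on the right near the robot; origin centre of underside
Things that resemble listed ones, but are neither listed nor needed, are in the scene too. There is more than one size of the battery; the one meant has the size given above.

How it is judged:
On the way, in this order (a step that is already met when the one before it is completed fails the run):
1. the battery lies in the drawer's pocket, rail up and rail end towards the copper contacts, released (x of battery in the frame of drawer_floor between -0.012 and 0.012 m and y of battery in the frame of drawer_floor between -0.012 and 0.012 m and z of battery in the frame of drawer_floor below 0.006 m and angle between battery's own z axis and vertical below 0.08 rad and y of battery_rail in the frame of drawer_floor above 0.01 m and contact force between battery and the fingers below 0.1 N and value of joint drawer above 0.05 m), for 0.2 s.
2. the drawer is shut with the battery in it (x of battery in the frame of drawer_floor between -0.012 and 0.012 m and y of battery in the frame of drawer_floor between -0.012 and 0.012 m and z of battery in the frame of drawer_floor below 0.006 m and angle between battery's own z axis and vertical below 0.08 rad and y of battery_rail in the frame of drawer_floor above 0.01 m and value of joint drawer below 0.004 m), for 0.2 s.
3. the pointer is turned onto the green mark with the drawer shut (y of pointer_tip in the frame of green_mark between -0.003 and 0.003 m and value of joint drawer below 0.004 m), for 0.3 s.
At the end, for the whole second after the job is handed in: The battery lies flat (0.08 rad) and still in the drawer's pocket, within 12 mm of its centre each way, rail end towards the copper contacts; the drawer is home within 4 mm; the pointer tip is within 3 mm of the green mark's centre line; the knob is still (all of step 3 and x of battery in the frame of drawer_floor between -0.012 and 0.012 m and y of battery in the frame of drawer_floor between -0.012 and 0.012 m and z of battery in the frame of drawer_floor below 0.006 m and angle between battery's own z axis and vertical below 0.08 rad and y of battery_rail in the frame of drawer_floor above 0.01 m and linear speed of battery below 0.02 m/s and velocity of joint load_knob between -0.05 and 0.05 rad/s); the robot touches nothing.
It fails at once if a bystander is moved by more than 30 mm or tipped over (distance of any of spray_can, spare_box, screw_jar, grease_tin, screwdriver, wrench, mug from where it was at the start of the episode above 0.03 m or angle between any of spray_can, spare_box, screw_jar, grease_tin, mug's own z axis and vertical above 0.6 rad).
It fails at once if the battery hits the tester hard (over 60 N) (contact force between battery and tester above 60 N).
It also fails if it takes over 72 s, if anything falls off the work surface, if the arm or the gripper's body presses on something with over 40 N, if the wrist force passes 120 N, or if a joint passes its speed limit or range.

## Robot

A 7-joint arm with a two-finger parallel gripper is mounted at the origin on the work surface. World frame = base frame: x ahead of the robot, y to its left, z up, the work surface at z = 0. Lengths are in m, angles in rad, forces in N, time in s.
With the tool pointing down it reaches from about 0.35 to 0.9 m from the base axis. Payload 8.1 kg.
Tool frame: the origin (TCP) lies midway between the tips of the shut fingers; the grasp point (between the pads) lies 19 mm behind it; z points along the fingers, y is the line along which they close (so a half turn about z gives the same grasp; the last joint's range is limited). The gripper opens to 92 mm and grips with 3 to 60 N. Pads are 19 mm wide; open, the fingers measure 130 mm over their backs; the gripper's body (75 mm by 190 mm) begins 47 mm behind the grasp point.
Start: joints at [-1.428, 0.434, 0.025, 1.573, -0.012, 1.134, -0.075], TCP at [0.152, 0.606, 0.227] pointing down, gripper open.
Joint ranges: [-2.62, 2.62], [-0.44, 2.09], [-1.27, 1.32], [0.08, 2.57], [-1.32, 4.46], [0.12, 2], [-2.74, 2.74]. Speed limits (rad/s): [2.22, 2.22, 3.01, 3.01, 3.14, 3.14, 3.14].

## Interface

Orientations are given as a rotation vector (axis times angle).
In Python, from cell import observe, cams, job gives the robot as it stands. The module is installed in compiled form; this text tells all that it offers.
- The arm moves only by the tool step_arm, never from a script. Its argument "steps" is a list of rows, each a list of 6 numbers: the shift along the world's x, y, z in mm, then the turn, a rotation vector about the world's x, y, z in rad. In form: [[dx, dy, dz, rx, ry, rz], ...]. A call has 1 to 20 rows; each row shifts and turns the commanded pose from where the row before left it; what a row does not reach is not made up. A row lasts 1/12 s, in which the tool goes at most 41.7 mm and 7.16 degrees, less where a joint would pass 70% of its speed; a pose out of reach is approached as far as the arm can. A call with a gripper value outside its range is refused whole. "gripper" is the opening, from 0 (shut) to 1 (fully open), set as the call begins (left out, the last holds). The fingers move at their own pace and stop on an object; "force" is the grip in N (left out, the last holds). Time passes only in rows, so rows that do not move let the fingers close. It gives the time, the measured TCP pose, the force, the opening and the grip force at its end, in the units of the state.
- observe(): the state, without advancing time (a new reading comes with each control period).
- cams.get_image(name): name is "scene" or "top"; returns the picture (480x640x3 uint8, red, green, blue); there is no depth.
- cams.get_calibration(name): a dict with "fov_y" (degrees; the focal length in pixels is half the picture's height over the tangent of half this angle, whatever the lens; pixels are square), "cx", "cy" (the principal point, pixels), "dist_coeffs" ([k1, k2, p1, p2, k3] as OpenCV has them; the pictures are not rectified), "world_to_cam" (4x4, takes a point from world to camera coordinates). Camera axes: x right, y up, looking along -z (the intrinsics and any distortion apply to the point x, -y, -z); pixel columns grow to the right and rows downward; lengths in m; the calibration is good to about 2 mm. A picture is of the moment at which its call begins. get_calibration takes no time and is no camera call.
- job.sign_off(): hands the job in; it is judged then, once.
The state is a dict: "clock": time; "joints": joint angles; "dq": joint speeds; "joint_efforts": joint torques, N m; "position": TCP position; "ee_rot": TCP orientation; "force": force on the tool from outside, world axes, zero at the start; "ft_torque": the same for the moment, N m; "width": opening from 0.0 (shut) to 1.0 (fully open); "gripper_force": force on a finger pad.
Only numpy, scipy, OpenCV 4.12 (cv2) and the standard library are available. Lean on these libraries where they do the work, as an engineer would, in place of code of your own. Each camera call takes 0.05 s, during which the arm holds its last target. There are 200 camera calls.

## Working session

There is one attempt and no reset: what is moved stays moved. The work goes in short steps, Python scripts to look and compute and a tool call to move; the robot and the scene stay as the last step left them, time stands still between calls to the robot, and variables do not carry over. Pictures are saved under pics/ and viewed, at most 10 in all, crops included, and the job is handed in when it is done.

Besides the shell and the picture viewer there is one more tool, called after "Emit:" as name([rows], argument=value, ...), one row to a line, values as JSON. step_arm: Moves the arm, as the interface text tells. Its arguments: {"type":"object","properties":{"steps":{"type":"array","items":{"type":"array","items":{"type":"number"}}},"gripper":{"type":"number"},"force":{"type":"number"}},"required":["steps"]}

```bash
mkdir -p pics
cat > h.py <<'E'
import numpy as np, cv2
from cell import observe, cams, job
def cal(n):
    c=cams.get_calibration(n); f=240/np.tan(np.radians(c["fov_y"])/2)
    K=np.array([[f,0,c["cx"]],[0,f,c["cy"]],[0,0,1.]]); return K,np.array(c["dist_coeffs"],float),np.array(c["world_to_cam"])
def ray(n,u,v):
    K,d,T=cal(n); x,y=cv2.undistortPoints(np.array([[[u,v]]],float),K,d)[0,0]
    R=T[:3,:3]; return -R.T@T[:3,3], R.T@np.array([x,-y,-1.])
def at(n,u,v,z):
    o,r=ray(n,u,v); return o+r*(z-o[2])/r[2]
def tri(a,b):  # a=(u,v) scene, b=(u,v) top
    (o,r),(p,s)=ray("scene",*a),ray("top",*b)
    t=np.linalg.lstsq(np.c_[r,-s],p-o,rcond=None)[0]; A=o+t[0]*r;B=p+t[1]*s
    return (A+B)/2, np.linalg.norm(A-B)
def proj(n,P):
    K,d,T=cal(n); P=np.atleast_2d(P)@T[:3,:3].T+T[:3,3]; P=P*[1,-1,-1]
    return cv2.projectPoints(P,np.zeros(3),np.zeros(3),K,d)[0][:,0]
def snap(n,f):
    im=cams.get_image(n)[:,:,::-1].copy(); cv2.imwrite("pics/"+f,im); return im
E
python3 - <<'E'
from h import *
a=snap("scene","s0.png");b=snap("top","t0.png")
for n in("scene","top"):
    K,d,T=cal(n);print(n,K[0,0],d,-T[:3,:3].T@T[:3,3],T[:3,:3].round(2).tolist())
print(observe())
E
```

```text
scene 536.1349491785927 [-0.04605745  0.          0.          0.          0.        ] [ 1.0048553  -0.69265408  1.00261947] [[0.8, 0.6, 0.01], [-0.45, 0.59, 0.67], [0.39, -0.54, 0.74]]
top 524.777785631191 [0.05201826 0.         0.         0.         0.        ] [ 0.31831281 -0.00335254  1.41845799] [[-0.02, -1.0, 0.01], [0.98, -0.02, 0.17], [-0.17, 0.02, 0.98]]
{'clock': 0.1, 'joints': array([-1.42760349,  0.43514374,  0.02494083,  1.57400162, -0.01157737,
        1.13397056, -0.07510993]), 'dq': array([-9.29160018e-04, -1.72110979e-03,  9.91496311e-04, -4.21987451e-03,
       -3.01352612e-05, -1.27260717e-03, -1.52907976e-04]), 'joint_efforts': array([ 3.87670661e-03, -6.69121671e+01,  9.88418944e-01, -3.15144897e+01,
       -6.04130630e-02,  3.74724611e-02,  5.49177821e-05]), 'position': array([0.152009  , 0.60577186, 0.22603074]), 'ee_rot': array([-3.85177086e-01, -3.11785309e+00,  2.16502112e-03]), 'force': array([ 0.74722731,  0.07170714, -0.766086  ]), 'ft_torque': array([-0.05037292, -0.00371963,  0.00336787]), 'gripper_force': 0.0, 'width': 1.001572207728236}
```

View pics/s0.png

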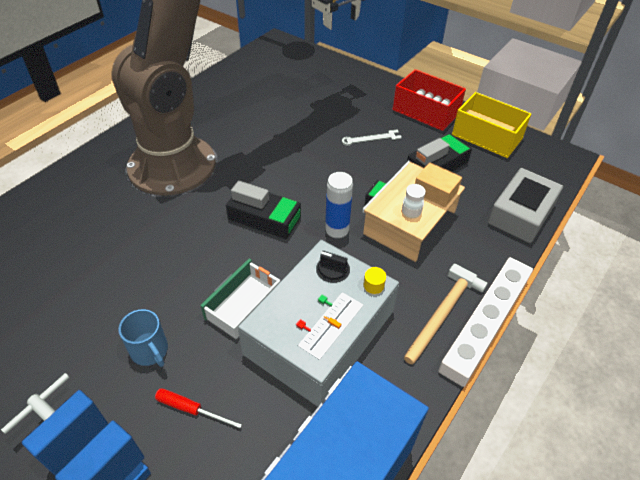

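View pics/t0.png

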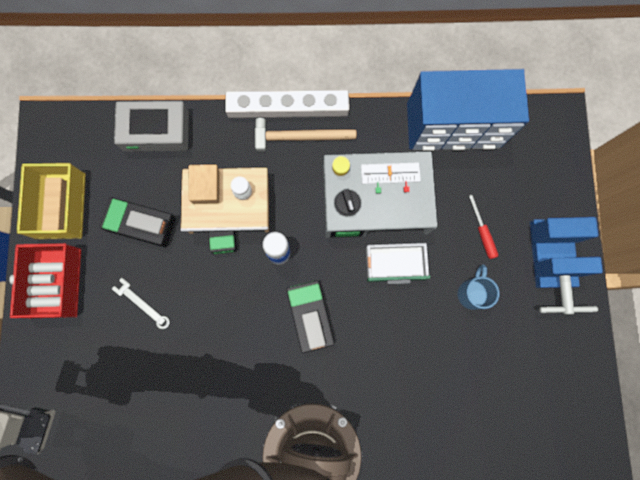

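The scene view shows the riser at about (412,205), the can at (339,205), the tester at (320,315) and the open drawer at (240,298). Three batteries could be the one meant. One lies free near the robot, at top (310,315). One lies left of the riser, at top (138,222). The third is under the riser with its green end showing, at top (221,243) and scene (377,190). The third fits the description, since only its green end sticks out towards the robot. I'll confirm that in an enlarged crop.

Run:
```python
import cv2
a=cv2.imread("pics/t0.png")[145:295,175:375];cv2.imwrite("pics/tc.png",cv2.resize(a,None,fx=4,fy=4,interpolation=cv2.INTER_CUBIC))
b=cv2.imread("pics/t0.png")[145:295,315:445];cv2.imwrite("pics/td.png",cv2.resize(b,None,fx=4,fy=4,interpolation=cv2.INTER_CUBIC))
a=cv2.imread("pics/s0.png")[165:365,195:465];cv2.imwrite("pics/sc.png",cv2.resize(a,(810-10,592),interpolation=cv2.INTER_CUBIC))
```

```text
(no output)
```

View pics/tc.png

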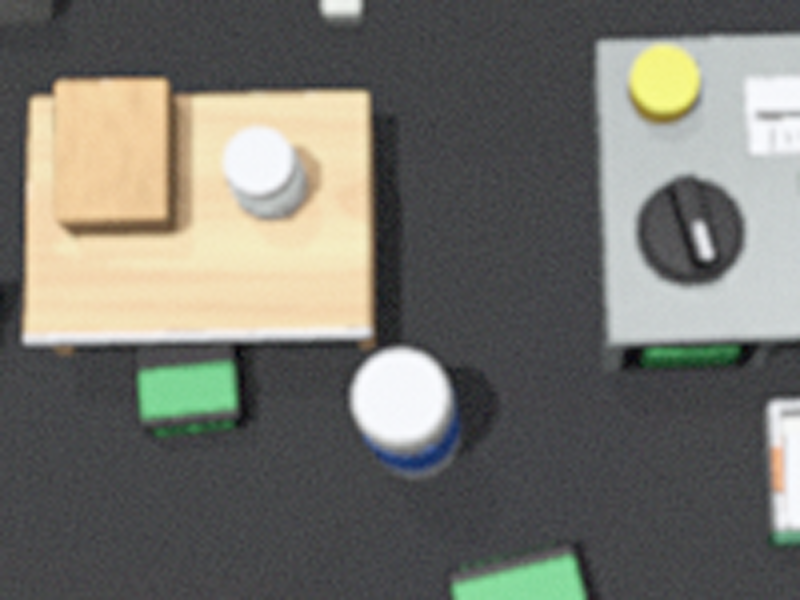

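View pics/td.png

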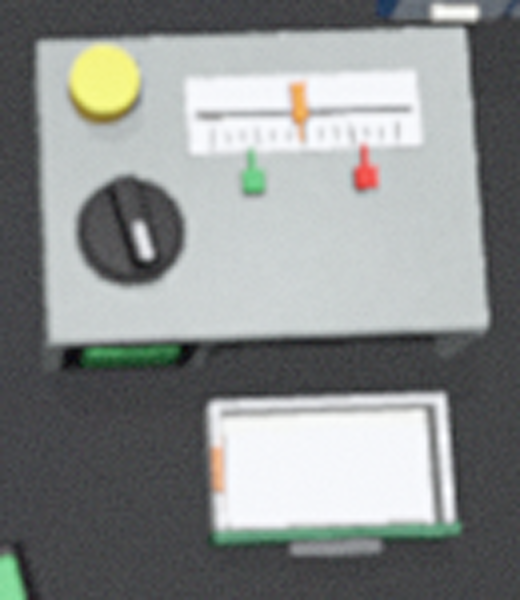

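View pics/sc.png

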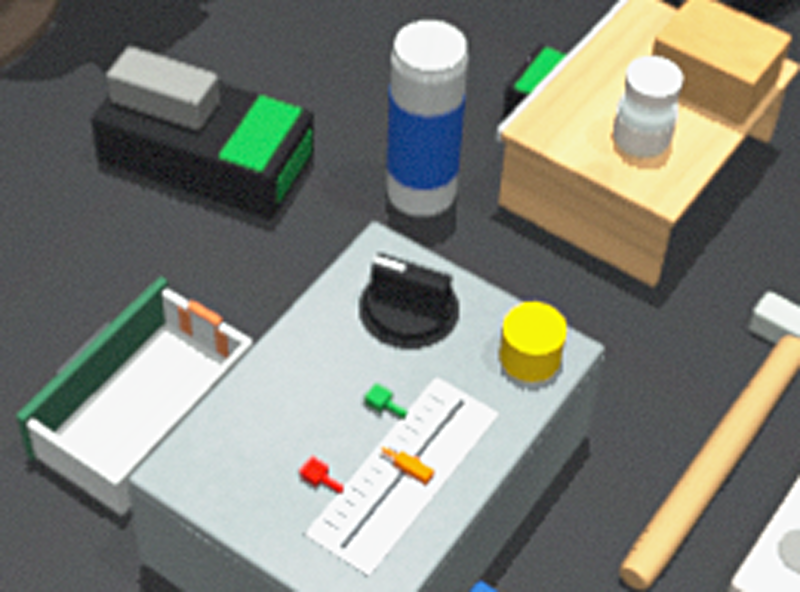

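The crops show the meant battery with its green end in front of the riser, at top-crop (138..238, 365..420). Its outline matches the 66 mm width. The two free batteries are decoys. The can top is at crop (402,395), the knob at td-crop (131,230), the pointer tip at (302,140), and the green mark at (253,178), left of the red one.

Run:
```python
from h import *
np.set_printoptions(precision=4,suppress=True)
c=lambda x,y:(175+(x+.5)/4-.5,145+(y+.5)/4-.5)
d=lambda x,y:(315+(x+.5)/4-.5,145+(y+.5)/4-.5)
s=lambda x,y:(195+(x+.5)*270/800-.5,165+(y+.5)*200/592-.5)
for n,p,q in [("tester FL",s(375,222),d(50,333)),("tester BL",s(605,350),d(38,42)),("tester FR",s(135,480),d(487,325)),
 ("drawer FL",s(163,281),d(214,540)),("drawer FR",s(22,413),d(460,528)),("wall L back",s(250,341),d(209,401)),("wall R back",s(125,512),d(446,393)),
 ("riser FR",s(500,130),c(374,331)),("riser BR",s(668,212),c(370,91)),
 ("can top",s(430,45),c(402,395)),("knob",s(412,275),d(131,215)),("tin",s(534,320),d(104,80)),("jar",s(654,72),c(258,158)),
 ("pointer tip",s(383,452),d(302,139)),("green",s(379,397),d(253,178)),("green nose",s(405,413),d(251,152)),("red",s(314,471),d(366,178)),
 ("mug",(141,325),(482,291)),("bat FR top",s(512,85),c(238,415)),
 ]:
    print(n,*tri(p,q))
print("bat FL z42",at("top",*c(139,423),.042),"FR",at("top",*c(238,413),.042),"scene FR",at("scene",*s(512,90),.042))
print("riser FL z88",at("top",*c(23,337),.088),"FR",at("top",*c(374,331),.088),"BL",at("top",*c(28,95),.088),"BR",at("top",*c(370,91),.088))
print("handle ends z153", at("top",*d(125,182),.153),at("top",*d(145,258),.153))
print("sc",at("scene",*s(373,262),.153),at("scene",*s(452,280),.153))
print("free battery corners",at("top",*c(452,585),.042),at("top",*c(575,550),.042))
```

```text
tester FL [ 0.5632 -0.0527  0.114 ] 0.0009860948986263314
tester BL [ 0.758  -0.0493  0.1087] 0.0019441458127872151
tester FR [ 0.5656 -0.328   0.1103] 0.005846492634531099
drawer FL [ 0.4367 -0.1569  0.0525] 0.0027469014141151627
drawer FR [ 0.441  -0.3146  0.0616] 0.004685105732007586
wall L back [ 0.527  -0.159   0.0511] 0.00145179870276449
wall R back [ 0.5359 -0.318   0.0266] 0.007314256538567994
riser FR [0.5736 0.0996 0.0937] 0.0044884108986885905
riser BR [0.7288 0.0987 0.1016] 0.0006917357081931657
can top [0.5182 0.0764 0.1723] 0.0023131778832135297
knob [ 0.6302 -0.1034  0.1505] 8.569001671162685e-05
tin [ 0.7182 -0.0882  0.1522] 0.003039923726323025
jar [0.6685 0.1634 0.1643] 0.0011410838465042788
pointer tip [ 0.6866 -0.2163  0.1188] 0.0021910940000393784
green [ 0.6603 -0.1838  0.1217] 0.001116279148064581
green nose [ 0.6795 -0.1828  0.1182] 0.0039036930999687552
red [ 0.6597 -0.2557  0.12  ] 0.0023244495472654744
mug [ 0.399  -0.4363  0.094 ] 0.0037453577865450595
bat FR top [0.5288 0.1935 0.0456] 0.005794454160582585
bat FL z42 [0.5231 0.257  0.042 ] FR [0.5284 0.1921 0.042 ] scene FR [0.5323 0.1938 0.042 ]
riser FL z88 [0.5735 0.3226 0.088 ] FR [0.5729 0.0986 0.088 ] BL [0.7343 0.3226 0.088 ] BR [0.7333 0.1    0.088 ]
handle ends z153 [ 0.6507 -0.1001  0.153 ] [ 0.6021 -0.1109  0.153 ]
sc [ 0.6028 -0.1119  0.153 ] [ 0.6558 -0.0921  0.153 ]
free battery corners [0.4119 0.0524 0.042 ] [ 0.4329 -0.0283  0.042 ]
```

Emit:
step_arm([
  [19,-19,0,0,0,-0.12],
  [19,-19,0,0,0,-0.12],
  [19,-19,0,0,0,-0.12],
  [19,-19,0,0,0,-0.12],
  [19,-19,0,0,0,-0.12],
  [19,-19,0,0,0,-0.12],
  [19,-19,0,0,0,-0.12],
  [19,-19,0,0,0,-0.12],
  [19,-19,0,0,0,-0.12],
  [19,-19,0,0,0,-0.12],
  [19,-19,0,0,0,-0.12],
  [19,-19,0,0,0,-0.12],
  [19,-19,0,0,0,-0.12],
  [19,-19,0,0,0,-0.12],
  [19,-19,0,0,0,-0.12],
  [19,-19,0,0,0,-0.12],
  [19,-19,0,0,0,-0.12],
  [19,-19,0,0,0,-0.12],
  [0,0,0,0,0,-0.12],
  [0,0,0,0,0,-0.12],
], gripper=1)

```text
clock: 1.77
position: [0.4952, 0.2621, 0.2266]
ee_rot: [3.048, 0.756, 0.0]
force: [0.3, 0.3, -1.4]
width: 0.998
gripper_force: 0.0
```

```bash
cat > st.py <<'E'
from h import *
from scipy.spatial.transform import Rotation as R
np.set_printoptions(precision=3,suppress=True)
s=observe();M=R.from_rotvec(s["ee_rot"]).as_matrix()
print(s["clock"],"pos",s["position"],"q",s["joints"],"y-ang",np.arctan2(M[1,1],M[0,1]),"z",M[:,2],"F",s["force"],s["width"],s["gripper_force"])
E
python3 st.py
```

```text
1.7667 pos [0.495 0.262 0.227] q [-1.085  0.373  0.687  1.773 -0.263  1.089 -1.393] y-ang -1.0848031961272007 z [ 0.    -0.001 -1.   ] F [ 0.31   0.287 -1.436] 0.9979368516244296 0.0
```

Emit:
step_arm([
  [11,-9,0,0,0,-0.1],
  [11,-9,0,0,0,-0.1],
  [11,-9,0,0,0,-0.1],
  [10,-9,0,0,0,-0.1],
  [0,0,-20,0,-0.1,0],
  [0,0,-28,0,-0.1,0],
  [0,0,-28,0,-0.05,0],
  [0,0,-28,0,0,0],
  [0,0,-28,0,0,0],
  [0,0,-28,0,0,0],
  [0,0,-10,0,0,0],
  [0,0,0,0,0,0],
  [0,0,0,0,0,0],
])

```text
clock: 2.85
position: [0.5376, 0.2279, 0.0591]
ee_rot: [3.103, 0.147, 0.377]
force: [0.5, -1.0, 0.8]
width: 1.0
gripper_force: 0.0
```

```bash
python3 st.py
python3 - <<'E'
from h import *
a=snap("top","t1.png")[150:270,170:330];b=snap("scene","s1.png")[120:240,300:460]
cv2.imwrite("pics/c1.png",cv2.resize(np.hstack([a,b]),None,fx=2.5,fy=2.5,interpolation=cv2.INTER_CUBIC))
E
```

```text
2.85 pos [0.538 0.228 0.059] q [-1.027  0.538  0.62   2.091 -0.465  0.421 -1.575] y-ang -1.4787720762928382 z [ 0.24  -0.001 -0.971] F [ 0.55  -1.016  0.786] 1.000155598743077 0.0
```

View pics/c1.png

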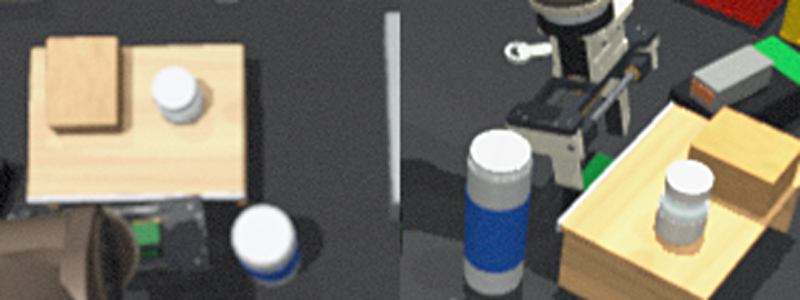

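The crop shows the fingers straddling the green end, at crop (145,240), clear of the riser and can. Next I go down and close.

Emit:
step_arm([
  [1,-1,-20,0,0,0],
  [1,-1,-18,0,0,0],
  [0,0,0,0,0,0],
])

```text
clock: 3.2
position: [0.5388, 0.2261, 0.02]
ee_rot: [3.103, 0.148, 0.376]
force: [-0.6, 0.2, 0.1]
width: 1.0
gripper_force: 0.0
```

Emit:
step_arm([
  [0,0,0,0,0,0],
  [0,0,0,0,0,0],
  [0,0,0,0,0,0],
  [0,0,0,0,0,0],
  [0,0,0,0,0,0],
  [0,0,0,0,0,0],
], gripper=0.5, force=25)

```text
clock: 3.7
position: [0.5397, 0.2268, 0.0217]
ee_rot: [3.104, 0.149, 0.38]
force: [-2.8, -1.0, 7.6]
width: 0.721
gripper_force: 25.1
```

The width reads 66 mm, which matches the battery. I pull it straight out along -x.

Emit:
step_arm([
  [-10,0,0,0,0,0],
  [-15,0,0,0,0,0],
  [-15,0,0,0,0,0],
  [-15,0,0,0,0,0],
  [-15,0,0,0,0,0],
  [-15,0,0,0,0,0],
  [-15,0,0,0,0,0],
  [-15,0,0,0,0,0],
  [-5,0,0,0,0,0],
  [0,0,0,0,0,0],
])

```text
clock: 4.53
position: [0.4187, 0.2268, 0.0216]
ee_rot: [3.105, 0.149, 0.38]
force: [-6.8, -0.9, 23.2]
width: 0.718
gripper_force: 25.1
```

Emit:
step_arm([
  [0,0,0,0,0,0],
  [0,0,0,0,0,0],
  [0,0,0,0,0,0],
  [0,0,0,0,0,0],
], gripper=1)

```text
clock: 4.87
position: [0.4189, 0.2261, 0.0206]
ee_rot: [3.103, 0.148, 0.377]
force: [0.2, 0.5, 0.0]
width: 0.956
gripper_force: 0.0
```

Emit:
step_arm([
  [0,0,25,0,0,0],
  [0,0,35,0,0,0],
  [0,0,35,0,0.1,0],
  [-20,0,30,0,0.1,0],
  [-40,0,10,0,0.05,0],
  [-40,0,0,0,0,0],
  [0,0,0,0,0,0],
])

```text
clock: 5.45
position: [0.3144, 0.228, 0.1462]
ee_rot: [3.137, 0.16, 0.012]
force: [-1.5, -0.8, -1.4]
width: 0.996
gripper_force: 0.0
```

```bash
python3 st.py
python3 - <<'E'
from h import *
a=snap("top","t2.png")[190:310,170:330];b=snap("scene","s2.png")[120:240,270:430]
cv2.imwrite("pics/c2.png",cv2.resize(np.hstack([a,b]),None,fx=2.5,fy=2.5,interpolation=cv2.INTER_CUBIC))
E
```

```text
5.45 pos [0.314 0.228 0.146] q [-1.608  0.197  0.994  2.271 -0.231  0.769 -1.926] y-ang -1.4686719264794743 z [ 0.008 -0.    -1.   ] F [-1.456 -0.825 -1.351] 0.9963487513076892 0.0
```

View pics/c2.png

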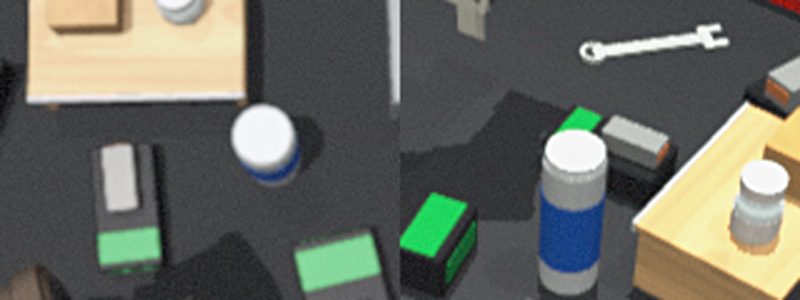

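The battery is clear of the riser. The rail is at top-crop (103..137, 143..212) and its orange contact end points away from the robot. The can has not moved. I measure the rail now.

Run:
```python
from h import *
np.set_printoptions(precision=4,suppress=True)
t=lambda x,y:(170+(x+.5)/2.5-.5,190+(y+.5)/2.5-.5)
s=lambda x,y:(270+(x-399.5)/2.5-.5,120+(y+.5)/2.5-.5)
T=[(103,143),(135,143),(138,208),(107,212)]
P=np.array([at("top",*t(*p),.067) for p in T]);print(P,P.mean(0))
print("green end front corners z42",at("top",*t(98,265),.042),at("top",*t(160,261),.042))
print("rail centre tri",tri(s(636,138),t(120,177)))
```

```text
[[0.5284 0.2484 0.067 ]
 [0.5277 0.2155 0.067 ]
 [0.46   0.2118 0.067 ]
 [0.4567 0.2434 0.067 ]] [0.4932 0.2298 0.067 ]
green end front corners z42 [0.4043 0.2565 0.042 ] [0.4069 0.1926 0.042 ]
rail centre tri (array([0.4939, 0.232 , 0.063 ]), np.float64(0.002269469218866229))
```

Emit:
step_arm([
  [30,0,0,0,0,-0.02],
  [35,0,0,0,0,-0.02],
  [35,0,0,0,0,0],
  [35,1,0,0,0,0],
  [28,0,0,0,0,0],
  [0,0,-20,0,0,0],
  [0,0,-25,0,0,0],
  [0,0,-25,0,0,0],
  [0,0,-20,0,0,0],
  [0,0,0,0,0,0],
  [0,0,0,0,0,0],
])

```text
clock: 6.47
position: [0.4851, 0.2266, 0.0562]
ee_rot: [3.138, 0.083, 0.021]
force: [-0.2, 0.3, -0.2]
width: 0.998
gripper_force: 0.0
```

```bash
python3 st.py
```

```text
6.4667 pos [0.485 0.227 0.056] q [-1.064  0.595  0.745  2.024 -0.591  0.734 -1.472] y-ang -1.5176437498649022 z [ 0.013 -0.002 -1.   ] F [-0.202  0.261 -0.241] 0.99795112395647 0.0
```

Emit:
step_arm([
  [-6,2,-5,0,0.013,0],
  [0,0,-4,0,0,0],
  [0,0,0,0,0,0],
])

```text
clock: 6.72
position: [0.4788, 0.2307, 0.0483]
ee_rot: [-3.14, -0.088, -0.003]
force: [-0.3, 1.6, -0.2]
width: 0.996
gripper_force: 0.0
```

Emit:
step_arm([
  [0,0,0,0,0,0],
  [0,0,0,0,0,0],
  [0,0,0,0,0,0],
  [0,0,0,0,0,0],
  [0,0,0,0,0,0],
  [0,0,0,0,0,0],
  [0,0,0,0,0,0],
  [0,0,0,0,0,0],
  [0,0,0,0,0,0],
], gripper=0.1, force=50)

```text
clock: 7.47
position: [0.4787, 0.2303, 0.0481]
ee_rot: [-3.14, -0.087, -0.003]
force: [0.5, 0.1, -0.0]
width: 0.396
gripper_force: 0.0
```

```bash
python3 st.py
```

```text
7.4667 pos [0.479 0.23  0.048] q [-1.06   0.605  0.73   2.031 -0.605  0.729 -1.465] y-ang -1.515473153913359 z [ 0.002  0.    -1.   ] F [ 0.466  0.086 -0.041] 0.3963167746056412 0.0
```

Still closing (36 mm), so I wait for it and then lift a little.

Emit:
step_arm([
  [0,0,0,0,0,0],
  [0,0,0,0,0,0],
  [0,0,0,0,0,0],
  [0,0,0,0,0,0],
])

```text
clock: 7.8
position: [0.4788, 0.2307, 0.0482]
ee_rot: [-3.14, -0.087, -0.003]
force: [0.2, 2.3, -0.3]
width: 0.324
gripper_force: 49.7
```

Emit:
step_arm([
  [0,0,10,0,0,0],
  [0,0,25,0,0,0],
  [0,0,35,0,0,0],
  [0,0,35,0,0,0],
  [0,0,35,0,0,0],
  [0,0,35,0,0,0],
  [0,0,25,0,0,0],
  [0,0,0,0,0,0],
])

```text
clock: 8.47
position: [0.4809, 0.2299, 0.253]
ee_rot: [-3.137, -0.085, -0.011]
force: [0.8, -0.1, -4.5]
width: 0.323
gripper_force: 49.8
```

```bash
python3 st.py
```

```text
8.4667 pos [0.481 0.23  0.253] q [-1.27   0.347  0.974  1.818 -0.317  1.135 -1.706] y-ang -1.5165976484739108 z [ 0.007  0.004 -1.   ] F [ 0.771 -0.126 -4.502] 0.3229230124606728 49.753689765930176
```

Emit:
step_arm([
  [0,-25,0,0,0,0.085],
  [0,-25,0,0,0,0.085],
  [0,-25,0,0,0,0.085],
  [0,-25,0,0,0,0.085],
  [0,-25,0,0,0,0.085],
  [0,-25,0,0,0,0.085],
  [0,-25,0,0,0,0.085],
  [0,-25,0,0,0,0.085],
  [0,-25,0,0,0,0.085],
  [0,-25,0,0,0,0.085],
  [0,-25,0,0,0,0.085],
  [0,-25,0,0,0,0.085],
  [0,-25,0,0,0,0.085],
  [0,-25,0,0,0,0.085],
  [0,-25,0,0,0,0.085],
  [0,-25,0,0,0,0.085],
  [0,-25,0,0,0,0.085],
  [0,-25,0,0,0,0.08],
  [0,0,0,0,0,0],
  [0,0,0,0,0,0],
])

```text
clock: 10.13
position: [0.4768, -0.2214, 0.2471]
ee_rot: [-2.214, -2.225, 0.001]
force: [-0.3, 0.5, -4.3]
width: 0.322
gripper_force: 49.8
```

```bash
python3 st.py
```

```text
10.1333 pos [ 0.477 -0.221  0.247] q [-0.263  0.301  0.777  1.826 -0.234  1.112  0.602] y-ang 0.004778462318805909 z [-0.003  0.002 -1.   ] F [-0.302  0.538 -4.314] 0.3216295205546189 49.75297451019287
```

Run:
```python
from h import *
np.set_printoptions(precision=4,suppress=True)
d=lambda x,y:(315+(x+.5)/4-.5,145+(y+.5)/4-.5)
for n,p,z in [("front FL",(214,542),.056),("front FR",(460,530),.056),("back L",(209,401),.048),("back R",(446,393),.048),("pull L",(290,552),.045),("pull R",(382,549),.045),("tFL",(50,333),.11),("tFR",(487,325),.11),("tBL",(38,42),.11),("tBR",(466,30),.11)]: print(n,at("top",*d(*p),z))
im=snap("scene","s3.png")
cv2.imwrite("pics/c3.png",cv2.resize(im[200:360,180:400],None,fx=3,fy=3,interpolation=cv2.INTER_CUBIC))
```

```text
front FL [ 0.4342 -0.1574  0.056 ]
front FR [ 0.4387 -0.3176  0.056 ]
back L [ 0.528  -0.1588  0.048 ]
back R [ 0.5301 -0.3158  0.048 ]
pull L [ 0.4275 -0.2081  0.045 ]
pull R [ 0.4282 -0.2684  0.045 ]
tFL [ 0.5643 -0.0526  0.11  ]
tFR [ 0.5637 -0.3302  0.11  ]
tBL [ 0.7567 -0.0499  0.11  ]
tBR [ 0.7592 -0.3285  0.11  ]
```

View pics/c3.png

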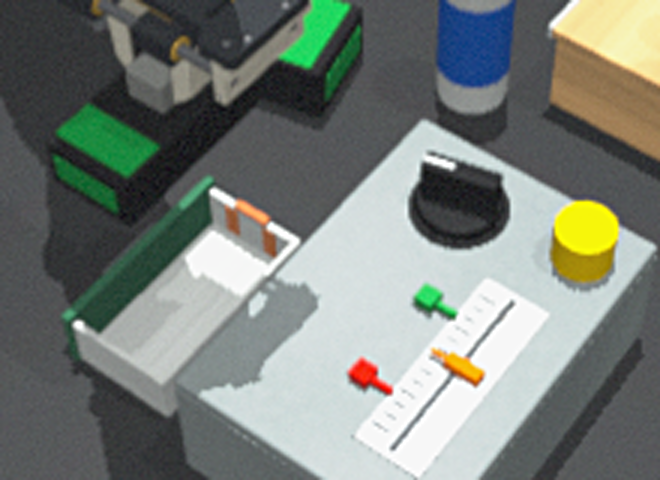

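Run:
```python
from h import *
np.set_printoptions(precision=4,suppress=True)
s=lambda x,y:(180+(x+.5)/3-.5,200+(y+.5)/3-.5)
for p,z in [((52,143),.241),((121,180),.241),((122,219),.199),((55,180),.199)]: print(at("scene",*s(*p),z))
```

```text
[ 0.4525 -0.2995  0.241 ]
[ 0.5071 -0.2952  0.241 ]
[ 0.5018 -0.2961  0.199 ]
[ 0.4458 -0.2989  0.199 ]
```

Emit:
step_arm([
  [8,-5,-15,0,0,0.005],
  [0,0,-25,0,0,0],
  [0,0,-25,0,0,0],
  [0,0,-25,0,0,0],
  [0,0,-20,0,0,0],
  [0,0,-10,0,0,0],
  [0,0,0,0,0,0],
  [0,0,0,0,0,0],
])

```text
clock: 10.85
position: [0.4867, -0.224, 0.1282]
ee_rot: [-2.203, -2.237, -0.001]
force: [1.0, -0.8, -4.5]
width: 0.321
gripper_force: 49.8
```

```bash
python3 st.py
python3 - <<'E'
from h import *
a=snap("scene","s4.png")[200:340,180:320];b=snap("top","t4.png")[200:340,330:470]
cv2.imwrite("pics/c4.png",cv2.resize(np.hstack([a,b]),None,fx=2.8,fy=2.8,interpolation=cv2.INTER_CUBIC))
E
```

```text
10.85 pos [ 0.487 -0.224  0.128] q [-0.166  0.461  0.688  1.948 -0.382  0.866  0.739] y-ang 0.015009827949915452 z [-0.001  0.002 -1.   ] F [ 1.012 -0.755 -4.52 ] 0.3207595146126259 49.75377380847931
```

View pics/c4.png

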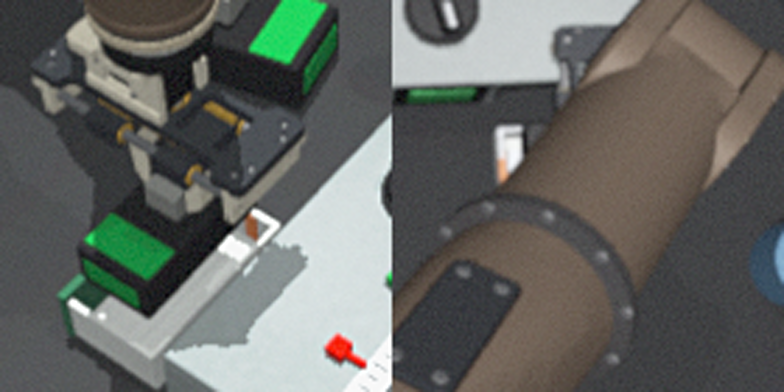

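The crop shows the battery level above the pocket with its green end at the -y side. I go down into the pocket in stages.

Emit:
step_arm([
  [-2,-2,-12,0,0,0],
  [0,0,-12,0,0,0],
  [0,0,-10,0,0,0],
  [0,0,-6,0,0,0],
  [0,0,-5,0,0,0],
  [0,0,-5,0,0,0],
  [0,0,-5,0,0,0],
  [0,0,0,0,0,0],
])

```text
clock: 11.62
position: [0.4844, -0.2265, 0.0723]
ee_rot: [-2.204, -2.236, -0.001]
force: [-0.6, -0.0, -5.9]
width: 0.325
gripper_force: 49.8
```

Emit:
step_arm([
  [0,0,-4,0,0,0],
  [0,0,-4,0,0,0],
  [0,0,-2,0,0,0],
  [0,0,0,0,0,0],
])

```text
clock: 11.95
position: [0.4845, -0.2265, 0.0627]
ee_rot: [-2.204, -2.236, -0.002]
force: [-0.9, -0.0, -4.8]
width: 0.325
gripper_force: 49.8
```

Emit:
step_arm([
  [0,0,-1.5,0,0,0],
  [0,0,-1.5,0,0,0],
  [0,0,-1,0,0,0],
  [0,0,0,0,0,0],
])

```text
clock: 12.28
position: [0.4846, -0.2266, 0.0589]
ee_rot: [-2.204, -2.237, -0.002]
force: [-0.2, -0.1, -4.8]
width: 0.318
gripper_force: 49.8
```

Emit:
step_arm([
  [0,0,-1,0,0,0],
  [0,0,0,0,0,0],
])

```text
clock: 12.45
position: [0.4848, -0.2267, 0.0582]
ee_rot: [-2.204, -2.237, -0.002]
force: [-1.1, 0.5, -4.4]
width: 0.321
gripper_force: 49.8
```

Emit:
step_arm([
  [0,0,0,0,0,0],
  [0,0,0,0,0,0],
  [0,0,0,0,0,0],
], gripper=0.45)

```text
clock: 12.7
position: [0.4851, -0.227, 0.0585]
ee_rot: [-2.205, -2.237, -0.003]
force: [-0.2, 0.6, -0.1]
width: 0.441
gripper_force: 0.0
```

Emit:
step_arm([
  [0,0,10,0,0,0],
  [0,0,20,0,0,0],
  [0,0,30,0,0,0],
  [0,0,35,0,0,0],
  [0,0,35,0,0,0],
  [0,0,20,0,0,0],
  [-40,0,0,0,0,-0.12],
  [-40,0,0,0,0,-0.12],
  [-30,0,0,0,0,-0.12],
  [0,0,0,0,0,-0.12],
  [0,0,0,0,0,-0.12],
  [0,0,0,0,0,-0.12],
  [0,0,0,0,0,-0.12],
  [0,0,0,0,0,-0.12],
  [0,0,0,0,0,-0.12],
  [0,0,0,0,0,-0.12],
  [0,0,0,0,0,-0.12],
  [0,0,0,0,0,-0.12],
  [0,0,0,0,0,-0.12],
  [0,0,0,0,0,0],
], gripper=0)

```text
clock: 14.37
position: [0.3747, -0.2267, 0.2086]
ee_rot: [-3.141, -0.031, -0.003]
force: [-0.4, -0.1, -0.0]
width: 0.006
gripper_force: 0.0
```

```bash
python3 st.py
python3 - <<'E'
from h import *
a=snap("scene","s5.png")[200:340,180:320];b=snap("top","t5.png")[200:340,330:470]
cv2.imwrite("pics/c5.png",cv2.resize(np.hstack([a,b]),None,fx=2.8,fy=2.8,interpolation=cv2.INTER_CUBIC))
E
```

```text
14.3667 pos [ 0.375 -0.227  0.209] q [-0.561  0.253  1.217  2.088 -0.288  0.982 -0.744] y-ang -1.5513541009080367 z [ 0.002  0.    -1.   ] F [-0.388 -0.087 -0.048] 0.005838079613734233 0.0
```

View pics/c5.png

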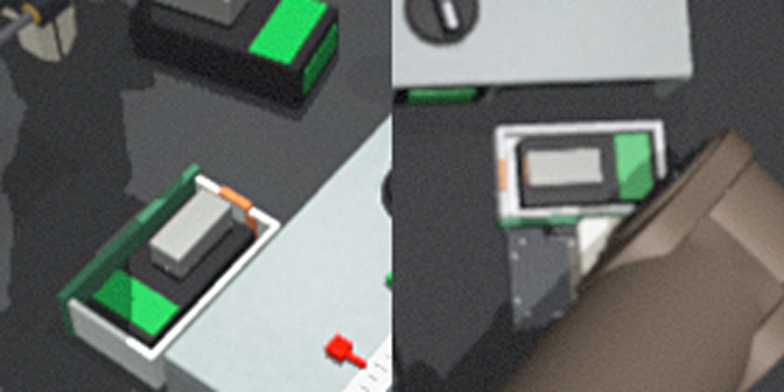

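The battery sits in the pocket, rail end towards the copper contacts. Its outline is within the walls on all sides. Next I push the drawer with the shut fingers tilted forward.

Emit:
step_arm([
  [4,-2,-15,0,-0.1,0],
  [4,-2,-25,0,-0.1,0],
  [4,-2,-25,0,-0.1,0],
  [4,-2,-25,0,-0.1,0],
  [4,-1,-25,0,-0.1,0],
  [0,0,-25,0,0,0],
  [0,0,-22,0,0,0],
  [0,0,-10,0,0,0],
  [0,0,0,0,0,0],
  [0,0,0,0,0,0],
])

```text
clock: 15.3
position: [0.396, -0.2266, 0.0722]
ee_rot: [-3.067, -0.06, -0.589]
force: [-0.5, 0.0, -0.1]
width: 0.003
gripper_force: 0.0
```

```bash
python3 st.py
```

```text
15.3 pos [ 0.396 -0.227  0.072] q [ 0.181  0.329  0.505  2.434 -1.311  0.415  0.336] y-ang -1.5293056380500971 z [ 0.37   0.025 -0.929] F [-0.542  0.046 -0.076] 0.003483984130616797 0.0
```

Emit:
step_arm([
  [0,-3,-10,0,0.03,0],
  [0,-3,-10,0,0.03,0],
  [0,-3,-8,0,0,0],
  [0,0,-6,0,0,0],
  [0,0,0,0,0,0],
])

```text
clock: 15.72
position: [0.3971, -0.2354, 0.0384]
ee_rot: [-3.084, -0.063, -0.497]
force: [-0.6, -1.0, -0.9]
width: 0.008
gripper_force: 0.0
```

```bash
python3 st.py
```

```text
15.7167 pos [ 0.397 -0.235  0.038] q [ 0.273  0.409  0.381  2.4   -1.303  0.362  0.317] y-ang -1.5280040203360419 z [ 0.314  0.023 -0.949] F [-0.631 -1.008 -0.864] 0.007923757146470601 0.0
```

Emit:
step_arm([
  [8,0,0,0,0,0],
  [8,0,0,0,0,0],
  [8,0,0,0,0,0],
  [8,0,0,0,0,0],
  [8,0,0,0,0,0],
  [8,0,0,0,0,0],
  [8,0,0,0,0,0],
  [8,0,0,0,0,0],
  [8,0,0,0,0,0],
  [8,0,0,0,0,0],
  [8,0,0,0,0,0],
  [8,0,0,0,0,0],
  [8,0,0,0,0,0],
  [8,0,0,0,0,0],
  [0,0,0,0,0,0],
])

```text
clock: 16.97
position: [0.5106, -0.2346, 0.0379]
ee_rot: [-3.082, -0.063, -0.497]
force: [0.3, 0.1, 1.2]
width: 0.003
gripper_force: 0.0
```

```bash
python3 st.py
```

```text
16.9667 pos [ 0.511 -0.235  0.038] q [ 0.087  0.519  0.471  2.196 -1.149  0.433 -0.003] y-ang -1.5278784934250786 z [ 0.314  0.025 -0.949] F [0.341 0.15  1.178] 0.002810771478719507 0.0
```

Emit:
step_arm([
  [5,0,0,0,0,0],
  [5,0,0,0,0,0],
  [5,0,0,0,0,0],
  [5,0,0,0,0,0],
  [3,0,0,0,0,0],
])

```text
clock: 17.38
position: [0.532, -0.2348, 0.0378]
ee_rot: [-3.082, -0.061, -0.496]
force: [-1.8, -0.2, -0.6]
width: 0.003
gripper_force: 1.1
```

Emit:
step_arm([
  [3,0,0,0,0,0],
  [3,0,0,0,0,0],
])

```text
clock: 17.55
position: [0.5375, -0.2347, 0.0377]
ee_rot: [-3.082, -0.061, -0.495]
force: [-2.1, -0.0, 0.4]
width: 0.006
gripper_force: 1.1
```

Emit:
step_arm([
  [2,0,0,0,0,0],
  [2,0,0,0,0,0],
])

```text
clock: 17.72
position: [0.5406, -0.2346, 0.0375]
ee_rot: [-3.082, -0.06, -0.494]
force: [-12.4, 0.9, 6.7]
width: 0.005
gripper_force: 6.2
```

Emit:
step_arm([
  [0.5,0,0,0,0,0],
  [0,0,0,0,0,0],
  [0,0,0,0,0,0],
])

```text
clock: 17.97
position: [0.5404, -0.2347, 0.0374]
ee_rot: [-3.082, -0.059, -0.493]
force: [-8.0, 0.8, 4.3]
width: 0.005
gripper_force: 3.9
```

Emit:
step_arm([
  [-10,0,0,0,0,0],
  [-30,0,0,0,0,0],
  [-35,0,15,0,0.1,0],
  [-20,0,30,0,0.1,0],
  [0,0,40,0,0.1,0],
  [0,0,40,0,0.02,0],
  [0,0,40,0,0,0],
  [0,0,0,0,0,0],
])

```text
clock: 18.63
position: [0.4664, -0.2351, 0.1959]
ee_rot: [-3.112, -0.066, -0.103]
force: [1.2, 0.0, 0.4]
width: 0.002
gripper_force: 0.0
```

```bash
python3 st.py
python3 - <<'E'
from h import *
np.set_printoptions(precision=4,suppress=True)
im=snap("top","t6.png");sc=snap("scene","s6.png")
K=[(n,im) for n in("top",)]
# front-edge profile along columns in front of tester
P=proj("top",np.array([[.55,y,.045] for y in (-.12,-.215,-.235,-.255,-.32)]));print(P)
# predicted pull if home: outer edge x .5545,z.045 ; tester front top .565 z .11 ; front bottom
print(proj("top",np.array([[.5645,-.235,.11],[.5545,-.235,.045],[.5545,-.235,.035],[.5645,-.235,.056]])))
u=int(round(P[2,0]));print(u,im[225:250,u].tolist())
u=int(round(P[0,0]));print(u,im[225:250,u].tolist())
def blob(im,lo,hi,box):
    x0,y0,x1,y1=box;h=cv2.cvtColor(im[y0:y1,x0:x1],cv2.COLOR_BGR2HSV);m=cv2.inRange(h,lo,hi);k,l,s,c=cv2.connectedComponentsWithStats(m)
    return [(s[i,4],(c[i]+[x0,y0]).round(2).tolist(),s[i,:4].tolist()) for i in range(1,k) if s[i,4]>8]
for nm,lo,hi in(("orange",(8,150,150),(18,255,255)),("green",(50,120,80),(75,255,255)),("red",(0,170,120),(5,255,255))):
    print(nm,"top",blob(im,lo,hi,(350,155,440,200)),"scene",blob(sc,lo,hi,(280,280,360,360)))
E
```

```text
18.6333 pos [ 0.466 -0.235  0.196] q [-0.331  0.379  0.984  1.954 -0.456  0.982 -0.658] y-ang -1.5277941796817733 z [ 0.066  0.029 -0.997] F [1.181 0.03  0.389] 0.0016169430344945164 0.0
[[351.8348 237.1802]
 [387.5416 236.4459]
 [395.0591 236.2915]
 [402.5778 236.1372]
 [427.0272 235.6359]]
[[398.879  226.3291]
 [394.9759 234.6246]
 [394.3783 235.2697]
 [395.4567 230.1788]]
395 [[206, 205, 199], [207, 206, 201], [196, 195, 191], [160, 159, 155], [104, 116, 96], [96, 120, 76], [100, 124, 79], [89, 102, 76], [110, 112, 105], [134, 132, 131], [134, 131, 130], [111, 107, 107], [69, 69, 64], [51, 50, 50], [67, 62, 60], [63, 61, 58], [63, 65, 66], [67, 66, 65], [62, 60, 57], [72, 70, 67], [111, 112, 110], [137, 137, 135], [139, 141, 142], [129, 130, 131], [116, 117, 119]]
352 [[206, 205, 200], [207, 206, 202], [207, 207, 201], [203, 203, 197], [175, 175, 173], [110, 106, 105], [68, 89, 60], [77, 123, 63], [78, 126, 64], [55, 91, 42], [42, 71, 30], [37, 53, 29], [61, 61, 61], [65, 62, 62], [66, 60, 62], [58, 58, 61], [70, 67, 67], [64, 60, 57], [64, 63, 60], [66, 69, 66], [67, 62, 64], [65, 65, 61], [65, 61, 61], [69, 65, 66], [71, 70, 68]]
orange top [(np.int32(11), [389.27, 171.18], [39, 12, 2, 8])] scene [(np.int32(26), [333.62, 324.0], [48, 40, 13, 8])]
green top [] scene [(np.int32(71), [323.63, 299.93], [38, 15, 14, 11])]
red top [(np.int32(10), [405.5, 189.1], [54, 32, 4, 5])] scene [(np.int32(64), [302.0, 324.83], [17, 40, 13, 11])]
```

Emit:
step_arm([
  [5,0,25,-0.015,0.03,0.05],
  [5,0,35,-0.014,0.036,0.05],
  [25,20,5,0,0,0.05],
  [25,22,0,0,0,0.06],
  [25,22,0,0,0,0],
  [25,22,0,0,0,0],
  [25,22,0,0,0,0],
  [29,22,0,0,0,0],
  [0,0,0,0,0,0],
  [0,0,0,0,0,0],
], gripper=0.6)

```text
clock: 19.57
position: [0.6273, -0.1003, 0.2517]
ee_rot: [-3.109, -0.399, 0.022]
force: [-1.8, -0.7, -0.7]
width: 0.599
gripper_force: 0.0
```

```bash
python3 st.py
```

```text
19.5667 pos [ 0.627 -0.1    0.252] q [-0.478  0.557  0.901  1.543 -0.448  1.277 -0.828] y-ang -1.3158413032163678 z [-0.015  0.006 -1.   ] F [-1.761 -0.727 -0.701] 0.598539278228721 0.0
```

Emit:
step_arm([
  [3,-4,-20,0,-0.015,0],
  [0,0,-25,0,0,0],
  [0,0,-25,0,0,0],
  [0,0,-20,0,0,0],
  [0,0,-15,0,0,0],
  [0,0,-10,0,0,0],
  [0,0,0,0,0,0],
  [0,0,0,0,0,0],
])

```text
clock: 20.23
position: [0.6291, -0.1074, 0.1393]
ee_rot: [-3.113, -0.391, -0.004]
force: [-0.1, -0.4, -0.0]
width: 0.597
gripper_force: 0.0
```

```bash
python3 st.py
```

```text
20.2333 pos [ 0.629 -0.107  0.139] q [-0.429  0.65   0.828  1.688 -0.547  1.049 -0.741] y-ang -1.320852269829925 z [ 0.002  0.005 -1.   ] F [-0.115 -0.446 -0.002] 0.596984364285175 0.0
```

Emit:
step_arm([
  [1,3,-8,0,0,0],
  [0,0,-3,0,0,0],
  [0,0,0,0,0,0],
])

```text
clock: 20.48
position: [0.6308, -0.103, 0.1281]
ee_rot: [-3.112, -0.394, -0.005]
force: [-1.4, -0.1, 0.1]
width: 0.604
gripper_force: 0.0
```

Emit:
step_arm([
  [0,0,0,0,0,0],
  [0,0,0,0,0,0],
  [0,0,0,0,0,0],
  [0,0,0,0,0,0],
  [0,0,0,0,0,0],
  [0,0,0,0,0,0],
  [0,0,0,0,0,0],
  [0,0,0,0,0,0],
], gripper=0.05, force=20)

```text
clock: 21.15
position: [0.6308, -0.1026, 0.1285]
ee_rot: [-3.111, -0.394, -0.005]
force: [-1.7, 3.6, 4.0]
width: 0.172
gripper_force: 20.0
```

```bash
python3 st.py
```

```text
21.15 pos [ 0.631 -0.103  0.129] q [-0.43   0.662  0.818  1.696 -0.559  1.031 -0.738] y-ang -1.3186954822215595 z [ 0.003  0.006 -1.   ] F [-1.746  3.625  4.029] 0.171854001365346 20.002838373184204
```

Emit:
step_arm([
  [0,0,0,0,0,0.1],
  [0,0,0,0,0,0.1],
  [0,0,0,0,0,0.1],
  [0,0,0,0,0,0.1],
  [0,0,0,0,0,0.1],
  [0,0,0,0,0,0.1],
  [0,0,0,0,0,0.1],
  [0,0,0,0,0,0.1],
  [0,0,0,0,0,0.1],
  [0,0,0,0,0,0.1],
  [0,0,0,0,0,0.1],
  [0,0,0,0,0,0.1],
  [0,0,0,0,0,0],
])

```text
clock: 22.23
position: [0.6283, -0.1005, 0.1285]
ee_rot: [-2.333, -2.086, 0.0]
force: [-12.5, 10.1, 12.6]
width: 0.176
gripper_force: 20.0
```

```bash
python3 st.py
cat > pt.py <<'E'
from h import *
import sys
np.set_printoptions(precision=4,suppress=True)
def c(im,lo,hi,box):
    x0,y0,x1,y1=box;h=cv2.cvtColor(im[y0:y1,x0:x1],cv2.COLOR_BGR2HSV);m=cv2.inRange(h,lo,hi);k,l,s,c=cv2.connectedComponentsWithStats(m)
    if k<2: return None
    i=1+s[1:,4].argmax(); return s[i,4],c[i]+[x0,y0]
for f in sys.argv[1:]:
    n="top" if f[0]=="t" else "scene"; im=cv2.imread("pics/"+f); 
    if im is None: im=snap(n,f)
    box=(355,155,435,200) if n=="top" else (270,270,380,370)
    for k,lo,hi,z in(("orange",(8,110,120),(22,255,255),.119),("green",(45,90,70),(80,255,255),.12),("red",(0,130,100),(6,255,255),.12)):
        r=c(im,lo,hi,box); print(f,k,r,None if r is None else at(n,*r[1],z))
E
python3 pt.py t0.png s0.png t7.png s7.png
```

```text
22.2333 pos [ 0.628 -0.101  0.128] q [-0.24   0.581  0.489  1.676 -0.326  0.976  0.257] y-ang -0.11154870938943508 z [-0.008  0.009 -1.   ] F [-12.479  10.143  12.616] 0.17565645576946615 20.01390427350998
t0.png orange (np.int32(26), array([389.3077, 170.6923])) [ 0.7088 -0.216   0.119 ]
t0.png green (np.int32(25), array([377.8 , 189.76])) [ 0.6587 -0.1842  0.12  ]
t0.png red (np.int32(25), array([405.8 , 188.76])) [ 0.6598 -0.2557  0.12  ]
s0.png orange (np.int32(80), array([333.1375, 321.8875])) [ 0.7076 -0.2133  0.119 ]
s0.png green (np.int32(78), array([323.7308, 299.9231])) [ 0.6635 -0.1832  0.12  ]
s0.png red (np.int32(78), array([301.9744, 324.8718])) [ 0.664  -0.2553  0.12  ]
t7.png orange None None
t7.png green (np.int32(16), array([378.625 , 190.1875])) [ 0.6575 -0.1862  0.12  ]
t7.png red (np.int32(27), array([405.8889, 188.5556])) [ 0.6603 -0.256   0.12  ]
s7.png orange (np.int32(88), array([337.7045, 315.6364])) [ 0.7065 -0.1963  0.119 ]
s7.png green (np.int32(78), array([323.7308, 299.9231])) [ 0.6635 -0.1832  0.12  ]
s7.png red (np.int32(77), array([302.1299, 324.9221])) [ 0.6644 -0.2552  0.12  ][ WARN:0@0.345] global loadsave.cpp:275 findDecoder imread_('pics/t7.png'): can't open/read file: check file path/integrity
[ WARN:0@4.562] global loadsave.cpp:275 findDecoder imread_('pics/s7.png'): can't open/read file: check file path/integrity
```

Emit:
step_arm([
  [-1,1,0.5,0,0,0.1],
  [-1,1,0.5,0,0,0.1],
  [0,0,0,0,0,0.1],
  [0,0,0,0,0,0.1],
  [0,0,0,0,0,0.1],
  [0,0,0,0,0,0.1],
  [0,0,0,0,0,0.1],
  [0,0,0,0,0,0.1],
  [0,0,0,0,0,0.1],
  [0,0,0,0,0,0.1],
  [0,0,0,0,0,0],
])

```text
clock: 23.25
position: [0.6257, -0.1015, 0.1285]
ee_rot: [-1.051, -2.949, 0.005]
force: [-9.6, 2.4, 5.0]
width: 0.172
gripper_force: 20.0
```

```bash
python3 st.py; python3 pt.py s8.png t8.png 2>/dev/null
```

```text
23.25 pos [ 0.626 -0.101  0.128] q [-0.076  0.549  0.228  1.665 -0.144  0.956  1.091] y-ang 0.8863316654397757 z [-0.012  0.    -1.   ] F [-9.604  2.409  5.006] 0.17195662750656837 20.005261301994324
s8.png orange (np.int32(97), array([342.0103, 310.8144])) [ 0.7069 -0.182   0.119 ]
s8.png green (np.int32(79), array([323.7722, 299.8987])) [ 0.6635 -0.1831  0.12  ]
s8.png red (np.int32(78), array([302.1667, 324.9744])) [ 0.6645 -0.2553  0.12  ]
t8.png orange None None
t8.png green None None
t8.png red (np.int32(26), array([405.8077, 188.6154])) [ 0.6602 -0.2558  0.12  ]
```

Emit:
step_arm([
  [0,0,0,0,0,0],
  [0,0,0,0,0,0],
  [0,0,0,0,0,0],
  [0,0,0,0,0,0],
], gripper=0.5)

```text
clock: 23.68
position: [0.6293, -0.1017, 0.1296]
ee_rot: [-1.062, -2.952, 0.004]
force: [0.6, 0.2, 0.1]
width: 0.414
gripper_force: 0.0
```

Emit:
step_arm([
  [0,0,15,0,0,0],
  [0,0,30,0,0,0],
  [0,0,35,0,0,0],
  [0,0,35,0,0,0],
  [-35,10,0,0,0,0],
  [-35,10,0,0,0,0],
  [-35,10,0,0,0,0],
  [-35,10,0,0,0,0],
  [-35,10,0,0,0,0],
  [-35,10,0,0,0,0],
  [0,0,0,0,0,0],
])

```text
clock: 24.6
position: [0.4126, -0.0403, 0.244]
ee_rot: [-1.058, -2.949, 0.004]
force: [-0.5, -0.8, 0.4]
width: 0.499
gripper_force: 0.0
```

```bash
python3 st.py; python3 pt.py s9.png t9.png 2>/dev/null
python3 - <<'E'
from h import *
np.set_printoptions(linewidth=200)
# orangeness rows (top), sub-pixel column centroid per row; green nose too
for f,cols in(("t0.png",(370,400)),("t9.png",(365,395))):
    im=cv2.imread("pics/"+f).astype(float); a,b=cols
    for v in range(165,193):
        r=im[v,a:b]; o=np.clip(r[:,2]-r[:,0]-40,0,None); g=np.clip(r[:,1]-np.maximum(r[:,2],r[:,0])-15,0,None); x=np.arange(a,b)
        s=f"{f} {v}"
        for n,w,z in(("o",o,.119),("g",g,.12)):
            if w.sum()>40: u=(w*x).sum()/w.sum(); s+=f" {n} {u:.2f} w{w.sum():.0f} y={at('top',u,v,z)[1]:.4f}"
        if len(s)>12: print(s)
E
```

```text
24.6 pos [ 0.413 -0.04   0.244] q [-0.23   0.069  0.214  2.028 -0.018  1.055  0.874] y-ang 0.8817208500821425 z [-0.009  0.001 -1.   ] F [-0.495 -0.818  0.372] 0.4985339507640454 0.0
s9.png orange (np.int32(71), array([342.1831, 311.2113])) [ 0.7077 -0.1826  0.119 ]
s9.png green (np.int32(78), array([323.7308, 299.9231])) [ 0.6635 -0.1832  0.12  ]
s9.png red (np.int32(78), array([302.0385, 324.9359])) [ 0.6642 -0.2553  0.12  ]
t9.png orange (np.int32(23), array([377.3043, 170.913 ])) [ 0.7088 -0.1851  0.119 ]
t9.png green (np.int32(25), array([377.8 , 189.76])) [ 0.6587 -0.1842  0.12  ]
t9.png red (np.int32(27), array([405.8889, 188.5556])) [ 0.6603 -0.256   0.12  ]
t0.png 166 o 389.01 w188 y=-0.2158
t0.png 167 o 389.00 w288 y=-0.2156
t0.png 168 o 389.03 w265 y=-0.2156
t0.png 169 o 389.16 w269 y=-0.2158
t0.png 170 o 389.27 w282 y=-0.2160
t0.png 171 o 389.43 w296 y=-0.2163
t0.png 172 o 389.53 w340 y=-0.2164
t0.png 173 o 389.56 w374 y=-0.2164
t0.png 174 o 389.48 w295 y=-0.2160
t0.png 175 o 389.49 w136 y=-0.2159
t0.png 176 o 389.80 w46 y=-0.2166
t0.png 183 g 377.41 w41 y=-0.1839
t0.png 
[... 300 characters left out ...]
1843
t9.png 166 o 377.08 w135 y=-0.1851
t9.png 167 o 377.05 w255 y=-0.1849
t9.png 168 o 377.12 w268 y=-0.1850
t9.png 169 o 377.27 w260 y=-0.1852
t9.png 170 o 377.36 w254 y=-0.1854
t9.png 171 o 377.36 w254 y=-0.1852
t9.png 172 o 377.42 w304 y=-0.1853
t9.png 173 o 377.54 w360 y=-0.1855
t9.png 174 o 377.50 w311 y=-0.1853
t9.png 175 o 377.40 w170 y=-0.1849
t9.png 176 o 377.48 w56 y=-0.1850
t9.png 184 g 377.51 w53 y=-0.1840
t9.png 185 g 377.44 w50 y=-0.1838
t9.png 186 g 377.67 w61 y=-0.1842
t9.png 187 g 377.88 w139 y=-0.1847
t9.png 188 g 377.78 w241 y=-0.1843
t9.png 189 g 377.81 w254 y=-0.1843
t9.png 190 g 377.92 w261 y=-0.1844
t9.png 191 g 378.03 w262 y=-0.1846
t9.png 192 g 377.97 w203 y=-0.1843
```

Run:
```python
from h import *
im=cv2.imread("pics/t9.png").astype(float)
p=im[222:242,388:402].mean(1);print(np.c_[np.arange(222,242),p.round()].astype(int).tolist())
g=im[222:242,388:402].mean((1,2))
def cross(level,a,b):
    for v in range(a,b):
        if g[v-222]>=level>g[v-221]: return v+(g[v-222]-level)/(g[v-222]-g[v-221])
e=cross((g[:4].mean()+g[229-222])/2,224,232);print("tester edge",e,at("top",395,e,.11)[0])
m=g[234-222];q=cross((m+g[-2:].mean())/2,233,240);print("pull edge",q,[at("top",395,q,z)[0] for z in(.035,.04,.045)])
```

```text
[[222, 207, 207, 201], [223, 207, 207, 201], [224, 207, 207, 201], [225, 207, 207, 201], [226, 207, 208, 202], [227, 197, 196, 191], [228, 158, 158, 152], [229, 108, 119, 97], [230, 104, 130, 81], [231, 103, 130, 82], [232, 91, 105, 80], [233, 114, 113, 108], [234, 136, 132, 131], [235, 135, 132, 130], [236, 108, 106, 104], [237, 67, 66, 65], [238, 62, 61, 60], [239, 65, 63, 62], [240, 67, 66, 64], [241, 66, 65, 64]]
tester edge 227.98840601965603 0.5604185051295276
pull edge 236.17178188319429 [np.float64(0.5520151587599471), np.float64(0.5511705276038421), np.float64(0.5503258964477373)]
```

The pull stands 8–10 mm out from the housing, where 10 mm means home. The pointer is within about 1.5 mm of the green mark and the arm is clear, so I hand it in.

```bash
python3 -c "
from cell import job
print(job.sign_off())"
```

```text
the job is handed in; nothing more can be done
None
```

I handed the job in at about 25 s of the 72 s allowed: the battery is in the drawer, rail end towards the contacts, the drawer measures home, and the pointer is within about 1.5 mm of the green mark by my camera measurements; no verdict came back.

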